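# Crib up the mould base with crossed slats

### The job

Build the support crib on the steel base: lay the two blue slats flat across both rails, centred on the yellow bands, then lay the two orange slats flat across the blue ones, each straight above and in line with a rail, with all ends overhanging evenly. Then, with the gripper closed, press down firmly (about 10 N) on the middle of one orange slat to check that it sits solidly on both blue ones, and let go. Leave everything else on the bench standing where it is.

Things in the scene. Friction and masses are not known exactly. Their poses are not given: they have to be found in the camera images.
- blue_1: Blue plastic slat, 160 long (its x) x 26 wide (y) x 20 mm high (z), 0.22 kg. Origin: centre of its underside. Both ends alike. Starts lying flat on the plywood board.
- blue_2: Blue plastic slat, 160 long (its x) x 26 wide (y) x 20 mm high (z), 0.22 kg. Origin: centre of its underside. Both ends alike. Starts lying flat on the plywood board.
- orange_1: Orange plastic slat, 160 long (its x) x 26 wide (y) x 20 mm high (z), 0.22 kg. Origin: centre of its underside. Both ends alike. Starts lying flat on the plywood board.
- orange_2: Orange plastic slat, 160 long (its x) x 26 wide (y) x 20 mm high (z), 0.22 kg. Origin: centre of its underside. Both ends alike. Starts lying flat on the plywood board.
- base: steel crib base fixed to the bench: plate 190 x 190 x 14 mm with two aluminium rails on it, each 176 long (along its x), 26 wide, 24 mm high, centred at y = -52 and +52 mm; rail tops 38 mm above the bench. Each rail has two yellow bands 26 mm wide at x = -52 and +52 mm. Origin: centre of the plate's underside, z up.
- low_a (a point): Where the centre of the underside of one blue slat belongs: midway between the two rails, in line with the yellow bands at x = -52 mm, at the height of the rail tops (38 mm); the slat lies along the base's y. Its axes are those of the base.
- low_b (a point): The same for the other blue slat, in line with the yellow bands at x = +52 mm. Its axes are those of the base.
- top_a (a point): Where the centre of the underside of one orange slat belongs: straight above the middle of the rail at y = -52 mm, 58 mm above the bench; the slat lies along the base's x. Its axes are those of the base.
- top_b (a point): The same for the other orange slat, above the rail at y = +52 mm. Its axes are those of the base.
- board: plywood board fixed to the bench, 310 (x) x 240 (y) x 8 mm thick; the four slats lie on it in four rows about 78 mm apart along its x, each roughly along its y. Origin: centre of its underside.
- bush_1: dark steel guide bushing standing on the board between two slats, 27 mm diameter, 50 mm high. Origin: centre of its underside. Bystander.
- bush_2: second dark steel guide bushing, the same, between two other slats. Bystander.
- coolant: white bottle with red cap, 62 mm diameter, 125 mm high, standing between board and base. Origin: centre of its underside. Bystander.
- grease: yellow-banded can, 60 mm diameter, 75 mm high, standing on the robot's side of the base. Origin: centre of its underside. Bystander.
- jar: jar with yellow cap, 56 mm diameter, 85 mm high, standing beyond the base. Origin: centre of its underside. Bystander.
- hammer: hammer, 260 mm long along its x, lying at one side of the bench. Bystander.
- wrench: wrench, 200 mm long along its x, lying at the other side of the bench. Bystander.
There are look-alikes about, which are no part of the job. Leave any black or turquoise look-alike of the blue_2 alone.

How it is judged:
By the outcome, as a careful person would: the job done as asked, in the order asked, and still so for the second after the job is handed in, with the robot touching nothing.
It also fails if it takes over 72 s, if anything falls off the work surface, if the arm or the gripper's body presses on something with over 40 N, if the wrist force passes 120 N, or if a joint passes its speed limit or range.

### The arm

A 7-joint arm with a two-finger parallel gripper is mounted at the origin on the work surface. World frame = base frame: x ahead of the robot, y to its left, z up, the work surface at z = 0. Lengths are in m, angles in rad, forces in N, time in s.
With the tool pointing down it reaches from about 0.35 to 0.9 m from the base axis. Payload 19.9 kg.
Tool frame: the origin (TCP) lies between the finger pads; the fingertips stand 22 mm ahead of it and the grasp point (between the pads) lies 3 mm ahead of it (tip_extent is the distance from the TCP to the fingertips, in m); z points along the fingers, y is the line along which they close (so a half turn about z gives the same grasp; the last joint's range is limited). The gripper opens to 85 mm and grips with 20 to 120 N. Pads are 22 mm wide; open, the fingers measure 114 mm over their backs; the gripper's body (76 mm by 85 mm) begins 54 mm behind the grasp point. The pads swing forward as they close: fully open they stand 13 mm farther back than shut.
Start: joints at [1.266, 0.417, -0.01, 1.614, 0.005, 1.111, -0.053], TCP at [0.163, -0.603, 0.253] pointing down, gripper open.
Joint ranges: [-2.81, 2.81], [-0.39, 2.02], [-1.27, 1.25], [0.06, 2.57], [-1.19, 4.33], [0.19, 2], [-2.82, 2.82]. Speed limits (rad/s): [1.89, 1.89, 2.39, 2.39, 3.01, 3.01, 3.01].

### API

Orientations are given as a unit quaternion [w, x, y, z].
In Python, from plant import goto, move_linear, move_j, open_jaws, gripper_close, dwell, ik, snapshot, camera_model, IKError, sign_off, get_t, get_joint_positions, get_qvel, get_tau, get_position, get_ee_rot, get_ft_force, get_torque, get_width, get_grasp_force, tip_extent gives the robot as it stands. The module is installed in compiled form; this text tells all that it offers. Calls block until the motion is done:
- goto(position, orientation): joint-space move of the TCP to a pose.
- move_linear(position, v=0.15, rot=None): straight line of the TCP; rot=None keeps the orientation; v is the mean speed in m/s.
- move_j(angles): joint-space move.
- open_jaws() and gripper_close(strength=None): open the fingers fully, or close them until they stop; strength is the grip in N (None keeps the last).
- dwell(seconds).
- ik(position, orientation): joint angles nearest the present ones, or None.
- snapshot(name): name is "scene" or "top" or "wrist"; returns the picture (420x560x3 uint8, blue, green, red); there is no depth.
- camera_model(name): a dict with "camera_matrix" (3x3 intrinsics, pixels), "position" and "attitude" of the camera in the world. Camera axes: x right, y down, z forward; pixel columns grow to the right and rows downward; lengths in m; the calibration is good to about 2 mm. A picture is of the moment at which its call begins: read the wrist's pose just before it. camera_model takes no time and is no camera call; for the wrist camera it gives the pose at the moment of the call.
A pose or a line that the arm cannot do raises IKError and nothing moves.
- sign_off(): hands the job in; it is judged then, once.
Readings, each from a call of its own:
- get_t(): time.
- get_joint_positions(): joint angles.
- get_qvel(): joint speeds.
- get_tau(): joint torques, N m.
- get_position(): TCP position.
- get_ee_rot(): TCP orientation.
- get_ft_force(): force on the tool from outside, world axes, zero at the start.
- get_torque(): the same for the moment, N m.
- get_width(): opening from 0.0 (shut) to 1.0 (fully open).
- get_grasp_force(): force on a finger pad.
Only numpy, scipy, OpenCV 4.12 (cv2) and the standard library are available. Lean on these libraries where they do the work, as an engineer would, in place of code of your own. Each camera call takes 0.05 s, during which the arm holds its last target. There are 200 camera calls.

## Working session

There is one attempt and no reset: what is moved stays moved. The work goes in short steps, each a Python script; the robot and the scene stay as the last script left them, time stands still between calls to the robot, and variables do not carry over. Pictures are saved under pics/ and viewed, at most 10 in all, crops included, and the job is handed in when it is done.

```bash
mkdir -p pics; ls
python3 - <<'E'
from plant import *
import cv2
for n in ("scene","top"):
    cv2.imwrite(f"pics/{n}0.png",snapshot(n)); c=camera_model(n); print(n,c)
print(get_t(),get_position(),get_ee_rot(),tip_extent() if callable(tip_extent) else tip_extent)
E
```

```text
pics
scene {'camera_matrix': array([[385.9027712 ,   0.        , 281.75025375],
       [  0.        , 385.9027712 , 214.59144054],
       [  0.        ,   0.        ,   1.        ]]), 'position': array([ 1.23731303, -0.19309089,  0.73104702]), 'attitude': array([-0.33441846,  0.71623327,  0.55155822, -0.2663789 ])}
top {'camera_matrix': array([[447.02370809,   0.        , 280.45984291],
       [  0.        , 447.02370809, 209.7996451 ],
       [  0.        ,   0.        ,   1.        ]]), 'position': array([ 0.21583293, -0.00586228,  1.34421889]), 'attitude': array([-0.07305708,  0.70900881, -0.6977595 ,  0.07142033])}
0.1 [ 0.16288587 -0.60310345  0.25273058] [-5.36630020e-04  9.91313579e-01  1.31518395e-01 -1.13073025e-04] 0.022
```

View pics/top0.png

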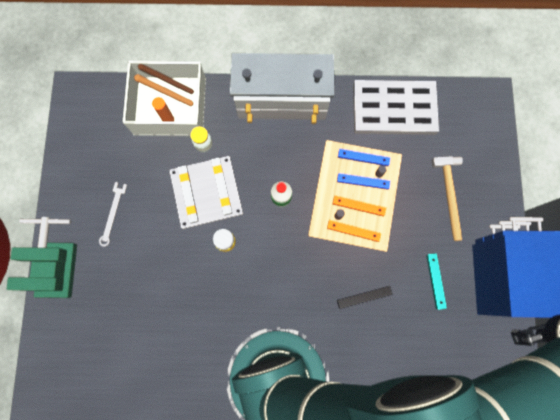

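View pics/scene0.png

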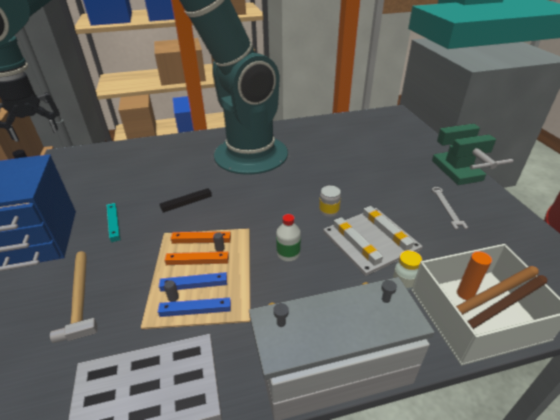

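Candidates: blue slats at (363,157) and (363,182), orange at (359,206) and (354,231), all on the plywood. The turquoise (437,281) and black (365,297) look-alikes, the blue drawer unit and the orange handle in the bin (161,108) are not part of the job. I choose the four on the board.

```bash
cat > h.py <<'E'
from plant import *
import numpy as np, cv2
from scipy.spatial.transform import Rotation as R
def cast(c,uv,z):
    q=c["attitude"]; M=R.from_quat([q[1],q[2],q[3],q[0]]).as_matrix()
    uv=np.atleast_2d(np.asarray(uv,float))
    d=(M@np.linalg.inv(c["camera_matrix"])@np.c_[uv,np.ones(len(uv))].T).T
    p=np.asarray(c["position"]); return p+d*((z-p[2])/d[:,2])[:,None]
HSV={"blue":((108,150,60),(125,255,255)),"orange":((4,170,120),(17,255,255)),"yellow":((20,120,120),(32,255,255))}
def blobs(im,c,col,z,amin):
    m=cv2.inRange(cv2.cvtColor(im,cv2.COLOR_BGR2HSV),*HSV[col]); m=cv2.morphologyEx(m,cv2.MORPH_CLOSE,np.ones((3,3)))
    out=[]
    for k in cv2.findContours(m,cv2.RETR_EXTERNAL,cv2.CHAIN_APPROX_NONE)[0]:
        if cv2.contourArea(k)<amin: continue
        P=cast(c,k[:,0],z)[:,:2]
        (x,y),(w,h),a=cv2.minAreaRect((P*1000).astype(np.float32))
        if h>w: a+=90; w,h=h,w
        out.append((x/1000,y/1000,(a+90)%180-90,w,h,*k[:,0].mean(0)))  # angle of the long side, deg, mm sizes
    return out
def down(yaw):  # tool z down, tool y (closing) axis at angle yaw
    y=np.array([np.cos(yaw),np.sin(yaw),0]); z=np.array([0,0,-1.]); x=np.cross(y,z)
    q=R.from_matrix(np.c_[x,y,z]).as_quat(); return np.r_[q[3],q[:3]]
E
python3 - <<'E'
from h import *
np.set_printoptions(precision=3,suppress=True)
im=cv2.imread("pics/top0.png"); c=camera_model("top")
for col,z,a in (("blue",.028,100),("orange",.028,100),("yellow",.038,15)):
    for b in blobs(im,c,col,z,a): print(col,np.round(b,3))
for n,uv,z in (("bush1",(381,171),.058),("bush2",(340,214),.058),("cap",(281,187),.125),("grease",(224,238),.075),("jar",(200,134),.085)): print(n,cast(c,uv,z))
w=camera_model("wrist"); print(w, get_position())
E
```

```text
blue [  0.315  -0.699  88.048 255.651 254.404 519.316 274.   ]
blue [  0.583  -0.251  82.232 153.417  21.173 363.019 181.037]
blue [  0.659  -0.254  80.226 153.633  23.114 363.481 157.167]
orange [  0.807   0.378  35.094  87.507  33.197 161.964 109.071]
yellow [  0.426  -0.243  75.368  58.167  20.343 361.836 232.328]
yellow [  0.483   0.267 -74.597  25.385  20.893 190.885 209.5  ]
yellow [  0.51    0.167 -77.46   24.011  21.174 224.923 201.423]
yellow [  0.585   0.293 -86.464  24.237  22.036 184.08  176.68 ]
yellow [  0.611   0.193 -74.421  24.278  21.605 217.125 169.042]
yellow [  0.722   0.255   2.834  52.746  49.524 198.935 134.435]
yellow [  0.796  -0.102 -10.475  57.681  13.484 314.5   113.211]
yellow [  0.796   0.104   8.465  57.281  13.927 248.324 112.   ]
bush1 [[ 0.606 -0.3    0.058]]
bush2 [[ 0.473 -0.175  0.058]]
cap [[ 0.534 -0.001  0.125]]
grease [[0.394 0.16  0.075]]
jar [[0.704 0.243 0.085]]
{'camera_matrix': array([[365.181,   0.   , 287.056],
       [  0.   , 365.181, 211.437],
       [  0.   ,   0.   ,   1.   ]]), 'position': array([ 0.227, -0.587,  0.374]), 'attitude': array([ 0.104,  0.787, -0.603, -0.08 ])} [ 0.163 -0.603  0.253]
```

```bash
cat >> h.py <<'E'
HSV["orange"]=((4,170,120),(19,255,255))
def look(name,col_z,show=True):
    c=camera_model("wrist"); im=snapshot("wrist")
    cv2.imwrite(f"pics/{name}.png",im)
    r={k:blobs(im,c,k,z,a) for k,z,a in col_z}
    if show:
        for k in r:
            for b in r[k]: print(k,np.round(b,4))
    return r
E
python3 - <<'E'
from h import *
np.set_printoptions(precision=3,suppress=True)
goto([.54,-.26,.30],down(np.radians(-8)))
print(get_t(),get_position(),get_joint_positions()); print(camera_model("wrist")["position"])
look("w_board",(("blue",.028,600),("orange",.028,600)))
goto([.547,.2,.30],down(np.radians(14)))
print(get_t(),get_joint_positions())
look("w_base",(("yellow",.038,200),))
a=cv2.imread("pics/w_board.png");b=cv2.imread("pics/w_base.png")
cv2.imwrite("pics/w_both.png",cv2.resize(np.vstack([a,b]),(400,600),interpolation=cv2.INTER_AREA))
E
```

```text
1.9583 [ 0.539 -0.261  0.3  ] [ 0.751  0.366 -0.455  1.614  0.17   1.202  0.119]
[ 0.549 -0.197  0.421]
3.6917 [ 0.225  0.406 -0.818  1.648  0.312  1.224 -0.417]
yellow [  0.509   0.167 -77.417  30.174  24.86  244.842 196.105]
yellow [  0.609   0.193 -73.438  30.642  25.521 340.804 194.34 ]
yellow [  0.724   0.242  13.859  61.773  56.649 458.873 174.93 ]
yellow [  0.409   0.173 -55.332  60.434  35.919 154.094 166.351]
yellow [  0.483   0.266 -75.251  26.602  25.53  239.833  96.088]
yellow [  0.584   0.292 -76.143  25.749  25.282 343.726  94.5  ]
```

View pics/w_both.png

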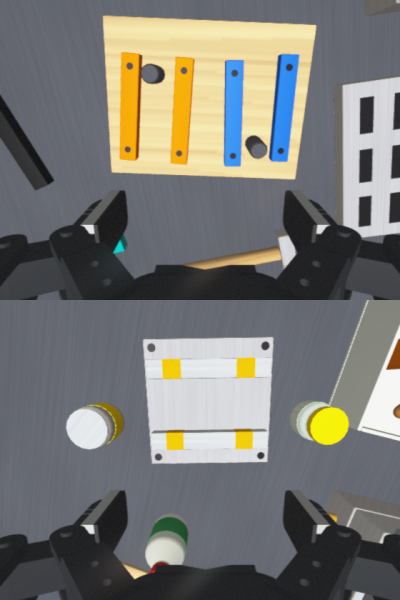

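The upper view shows four slats on the plywood: orange at about (182,147) and (254,155) in full-size pixels, blue at (326,157) and (399,150), clear of the bushings at (213,102) and (360,206). The lower view shows the base with four bands at (245,196), (341,194), (240,96) and (344,95). I'll tune the colour ranges to top faces only.

Run:
```python
from h import *
a=cv2.cvtColor(cv2.imread("pics/w_board.png"),cv2.COLOR_BGR2HSV);b=cv2.cvtColor(cv2.imread("pics/w_base.png"),cv2.COLOR_BGR2HSV)
for u,v in((182,147),(254,155),(326,157),(399,150)): print([tuple(map(int,a[v,u+i])) for i in range(-18,19,3)])
for u in(245,341,240,344): print(u,[tuple(map(int,b[r,u])) for r in (range(178,212,2) if u in(245,341) else range(80,112,2))])
```

```text
[(23, 77, 242), (23, 84, 242), (20, 245, 247), (20, 245, 247), (21, 245, 247), (21, 245, 247), (21, 245, 247), (21, 245, 247), (21, 245, 247), (19, 245, 245), (13, 231, 108), (21, 98, 232), (23, 80, 242)]
[(22, 88, 237), (22, 89, 236), (16, 160, 238), (21, 245, 247), (21, 245, 247), (21, 245, 247), (21, 245, 247), (21, 245, 247), (21, 245, 247), (20, 245, 247), (14, 197, 221), (24, 74, 244), (24, 73, 244)]
[(24, 74, 244), (24, 77, 244), (138, 18, 142), (105, 184, 245), (105, 185, 245), (105, 189, 245), (105, 189, 245), (105, 191, 244), (105, 191, 244), (105, 194, 244), (109, 139, 235), (24, 72, 245), (24, 75, 245)]
[(22, 83, 238), (110, 191, 115), (108, 209, 216), (105, 200, 243), (106, 203, 243), (106, 206, 243), (106, 207, 242), (106, 203, 242), (106, 203, 242), (106, 210, 242), (11, 35, 205), (23, 83, 241), (23, 79, 243)]
245 [(120, 6, 221), (128, 5, 217), (19, 137, 134), (22, 235, 127), (24, 244, 238), (25, 244, 241), (25, 244, 242), (25, 244, 242), (25, 244, 242), (25, 244, 242), (25, 244, 242), (25, 244, 242), (25, 244, 242), (26, 244, 243), (25, 244, 242), (25, 244, 242), (23, 55, 226)]
341 [(114, 6, 224), (20, 59, 174), (21, 235, 126), (22, 243, 205), (25, 244, 241), (25, 244, 242), (25, 244, 242), (26, 244, 242), (26, 244, 243), (25, 244, 242), (25, 244, 242), (25, 244, 242), (25, 244, 242), (25, 244, 242), (25, 244, 243), (24, 136, 237), (120, 5, 225)]
240 [(126, 6, 219), (23, 115, 230), (25, 244, 240), (25, 244, 241), (25, 244, 241), (25, 244, 243), (25, 244, 242), (25, 244, 242), (25, 244, 242), (25, 244, 242), (25, 244, 242), (25, 244, 242), (25, 244, 242), (25, 244, 242), (25, 244, 242), (21, 131, 220)]
344 [(22, 63, 228), (25, 244, 240), (25, 244, 241), (25, 244, 242), (25, 244, 242), (25, 244, 242), (25, 244, 242), (25, 244, 242), (26, 244, 242), (25, 244, 242), (25, 244, 241), (25, 244, 242), (25, 244, 242), (25, 244, 242), (21, 152, 226), (114, 6, 223)]
```

```bash
cat >> h.py <<'E'
import json
HSV={"blue":((98,130,190),(118,255,255)),"orange":((10,180,190),(22,255,255)),"yellow":((23,180,190),(32,255,255))}
def pick(s):   # s: x,y,angle(deg) of slat
    q=down(np.radians(s[2]-90 if s[2]>0 else s[2]+90))
    goto([s[0],s[1],.13],q); move_linear([s[0],s[1],.033],.15)
    p=get_position(); gripper_close(60); print("pick z",p.round(4),"w",get_width(),"F",get_grasp_force())
    move_linear([s[0],s[1],.22],.25); print("w",get_width(),"F",get_grasp_force(),"ft",np.round(get_ft_force(),1),"t",get_t())
def place(x,y,zb,yaw):  # zb: height of the slat's underside, yaw of closing axis
    q=down(yaw); goto([x,y,.22],q); move_linear([x,y,zb+.06],.25); move_linear([x,y,zb+.0255],.06)
    print("placed at",np.round(get_position(),4),"ft",np.round(get_ft_force(),1))
    open_jaws(); move_linear([x,y,zb+.10],.25); print("t",get_t())
E
python3 - <<'E'
from h import *
r=look("w_base2",(("yellow",.038,200),))
B=np.array([b[:2] for b in r["yellow"] if b[3]<32 and b[4]<32]); assert len(B)==4
c=B.mean(0); B=B[np.argsort((B-c)@[0,1])]; 
lo=B[:2][np.argsort(B[:2,0])]; hi=B[2:][np.argsort(B[2:,0])]
dx=(lo[1]-lo[0]+hi[1]-hi[0])/2; dy=(hi[0]-lo[0]+hi[1]-lo[1])/2
yaw=(np.arctan2(dx[1],dx[0])+np.arctan2(-dy[0],dy[1]))/2
print("base",c,np.linalg.norm(dx),np.linalg.norm(dy),np.degrees([np.arctan2(dx[1],dx[0]),np.arctan2(-dy[0],dy[1])]))
goto([.54,-.26,.30],down(np.radians(-8))); dwell(.1)
r=look("w_board2",(("blue",.028,600),("orange",.028,600)))
json.dump(dict(base=[*c,yaw],blue=r["blue"],orange=r["orange"]),open("m.json","w"),default=float); print(get_t())
cv2.imwrite("pics/crop.png",cv2.imread("pics/w_board2.png")[10:270,130:460])
E
```

```text
yellow [ 5.091000e-01  1.651000e-01 -7.613820e+01  2.537950e+01  2.458000e+01
  2.443708e+02  1.973258e+02]
yellow [6.097000e-01 1.916000e-01 1.386180e+01 2.493300e+01 2.422180e+01
 3.414045e+02 1.958764e+02]
yellow [7.263000e-01 2.424000e-01 2.130550e+01 5.583750e+01 5.535630e+01
 4.606711e+02 1.761074e+02]
yellow [  0.4825   0.2658 -76.1399  24.8482  24.7314 239.7172  95.8687]
yellow [ 5.835000e-01  2.925000e-01 -7.429660e+01  2.605660e+01  2.413460e+01
  3.438485e+02  9.424240e+01]
base [0.54619143 0.22874005] 0.10426011187356615 0.10421532928626467 [14.76650773 14.65798232]
blue [ 5.837000e-01 -2.537000e-01  8.228180e+01  1.573747e+02  2.532180e+01
  3.254955e+02  1.603463e+02]
blue [ 6.603000e-01 -2.567000e-01  8.047920e+01  1.584456e+02  2.499410e+01
  3.970621e+02  1.531124e+02]
orange [ 5.072000e-01 -2.389000e-01  7.707730e+01  1.589649e+02  2.560140e+01
  2.534107e+02  1.565685e+02]
orange [  0.4304  -0.2216  76.0751 158.8172  25.4645 179.8441 150.55  ]
5.625
```

View pics/crop.png

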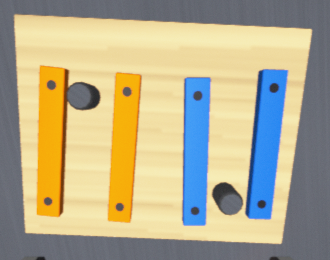

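The close crop confirms the choice: blue at crop pixels (197,150) and (262,145), orange at (50,142) and (124,148), and the bushings at (84,96) and (228,198) are well away from the slat centres. Sizes (158x25 mm) and base spacing (104 mm) check out. Next is the first blue slat.

```bash
cat >> h.py <<'E'
if __name__!="__main__":
    try:
        m=json.load(open("m.json")); b0=np.array(m["base"][:2]); by=m["base"][2]
        ex=np.array([np.cos(by),np.sin(by)]); ey=np.array([-ex[1],ex[0]])
    except OSError: pass
def check(name,col,z):  # poses in base frame, mm
    goto([*(b0-[0,.03]),.30],down(by)); dwell(.1)
    for b in look(name,((col,z,600),),False)[col]:
        d=(np.array(b[:2])-b0)*1000; print(col,"base xy mm",(d@ex).round(1),(d@ey).round(1),"ang",round(b[2]-np.degrees(by),2),"size",np.round(b[3:5],1))
E
python3 - <<'E'
from h import *
s=max(m["blue"],key=lambda b:b[0])
pick(s); place(*(b0+.052*ex),.038,by); check("c1","blue",.058); print(get_t())
E
```

```text
pick z [ 0.6608 -0.2569  0.0342] w 0.2911123035959753 F 60.83018660545349
w 0.28540048080884245 F 59.83906388282776 ft [ 0.   0.4 -1.7] t 8.75
placed at [0.5963 0.2418 0.0635] ft [-3.7 -3.6  8.4]
t 13.0083
blue base xy mm 51.8 -0.3 ang -90.01 size [159.2  25.5]
13.8917
```

View pics/c1.png

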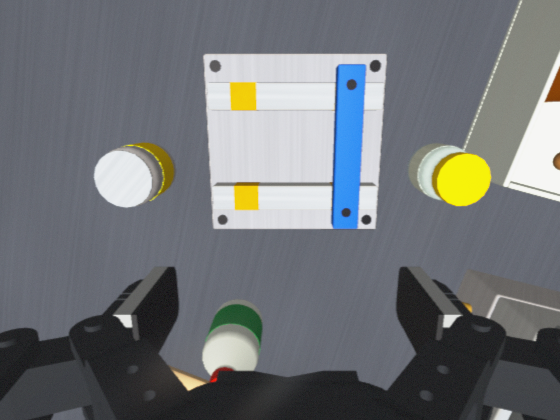

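The blue slat lies across both rails over the right-hand bands, around (348,147), within 0.3 mm and 0.1° of where it should be. Next is the second blue slat.

Run:
```python
from h import *
s=min(m["blue"],key=lambda b:b[0])
pick(s); place(*(b0-.052*ex),.038,by); check("c2","blue",.058); print(get_t())
```

```text
pick z [ 0.5843 -0.2536  0.0338] w 0.28785789113101906 F 60.08570909500122
w 0.2886650340541993 F 59.107155203819275 ft [ 0.1 -0.3 -3.1] t 17.9417
placed at [0.4956 0.2152 0.0634] ft [-5.3 -6.  12.8]
t 22.1167
blue base xy mm 52.0 -0.6 ang -90.0 size [158.3  26. ]
blue base xy mm -52.1 -0.7 ang -89.96 size [158.4  25.5]
22.9833
```

Run:
```python
from h import *
s=max(m["orange"],key=lambda b:b[0])
pick(s); place(*(b0+.052*ey),.058,by-np.pi/2); check("c3","orange",.078); check("c3b","blue",.058); print(get_t())
```

```text
pick z [ 0.5078 -0.2388  0.0337] w 0.2853720138322744 F 59.8992919921875
w 0.28851069114839883 F 59.01457607746124 ft [-0.8 -0.4 -1.9] t 26.9833
placed at [0.5329 0.2789 0.0835] ft [-3.5 -3.9  9.1]
t 31.2083
orange base xy mm 1.0 50.9 ang -0.02 size [158.8  24.8]
blue base xy mm -52.1 -21.8 ang -89.99 size [116.8  25.7]
blue base xy mm 51.8 -21.3 ang -90.01 size [117.7  25.5]
33.2583
```

View pics/c3.png

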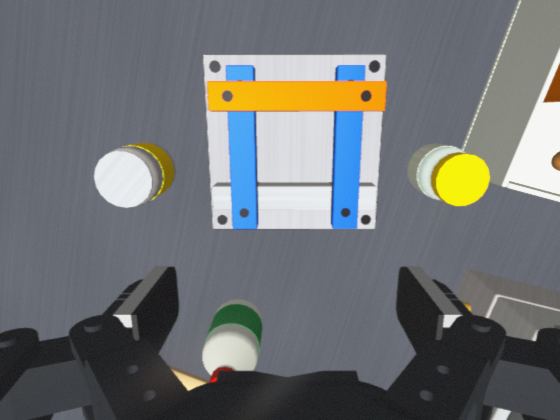

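The orange slat lies across both blue ones at about (297,96), in line with the rail and about 1 mm off. The blue slats didn't move. Next is the last slat.

Run:
```python
from h import *
s=min(m["orange"],key=lambda b:b[0])
pick(s); place(*(b0-.0525*ey-.0005*ex),.058,by-np.pi/2); check("c4","orange",.078); print(get_t())
```

```text
pick z [ 0.4309 -0.2215  0.0336] w 0.2901293967306226 F 59.02276396751404
w 0.288369010121804 F 59.06148612499237 ft [-0.5  0.7 -2.4] t 37.2667
placed at [0.5588 0.1777 0.0835] ft [-4.6 -4.1  9.8]
t 41.2583
orange base xy mm 0.5 -53.5 ang -0.05 size [158.7  24.1]
orange base xy mm 1.2 50.6 ang -0.06 size [158.4  24.8]
42.8583
```

Run:
```python
from h import *
p=b0+.0525*ey
gripper_close(20); goto([*p,.16],down(by)); move_linear([*p,.106],.15); dwell(.2)
f0=get_ft_force()[2]; print("f0",f0,get_width()); z=.104; f=0
while z>.090:
    move_linear([*p,z],.02); dwell(.05); f=get_ft_force()[2]-f0
    if f>1: print(round(z,5),round(f,2))
    if f>9: break
    z-=.0008 if f<1 else .0003
dwell(.5); print("hold",get_ft_force()-[0,0,f0],get_position(),get_t())
move_linear([*p,.16],.15); open_jaws(); check("c5","orange",.078); check("c5b","blue",.058); print(get_t())
cv2.imwrite("pics/top5.png",snapshot("top"))
```

```text
f0 -1.4295097654974545 0.002041817678191781
0.104 1.41
0.1037 1.85
0.1026 2.12
0.1023 2.23
0.102 1.14
0.1017 1.55
0.1014 2.02
0.1011 1.67
0.1008 1.46
0.0997 9.09
hold [-2.650967   -1.14718479  8.9117696 ] [0.53293858 0.27962957 0.10011671] 49.125
orange base xy mm 0.5 -53.5 ang 0.05 size [158.8  25.1]
orange base xy mm 1.0 51.0 ang 0.03 size [158.8  24.8]
blue base xy mm 51.7 -1.9 ang -89.99 size [77.4 25.6]
blue base xy mm -51.9 -1.9 ang -90.53 size [77.6 25.6]
51.7
```

View pics/c5.png

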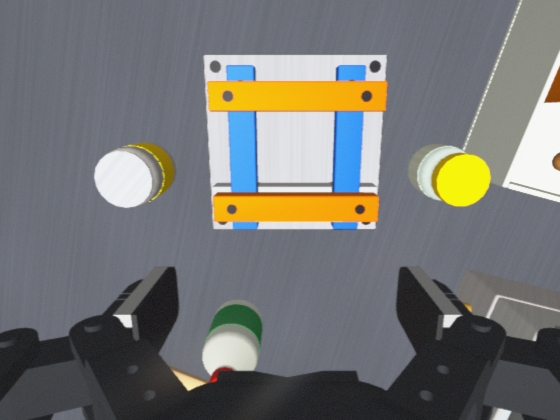

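View pics/top5.png

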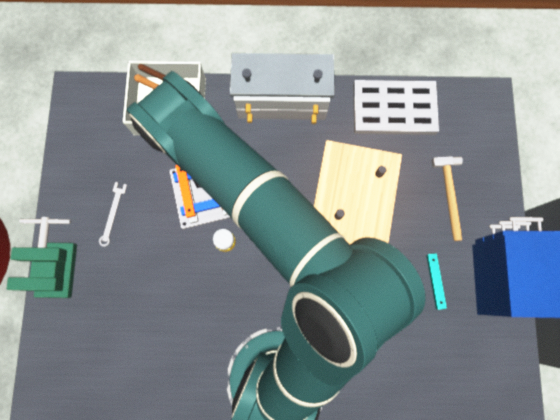

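The crib stands correctly, and the bushings (381,171) and (340,214) and the other bystanders are where they were. Free-air readings averaged about 1.6 N above my zero, so the press was nearer 7.5 N than 10 N. I have the time, so I'll press again with an averaged zero.

Run:
```python
from h import *
def favg(n=8):
    v=[]
    for _ in range(n): v.append(get_ft_force()[2]); dwell(.025)
    return np.mean(v)
p=b0+.0525*ey
gripper_close(20); goto([*p,.14],down(by)); move_linear([*p,.103],.1); dwell(.2)
f0=favg(16); print("f0",f0); z=.1000
while z>.0975:
    move_linear([*p,z],.02); dwell(.05); f=favg()-f0; print(round(z,5),round(f,2))
    if f>9.7: break
    z-=.0003 if f<7 else .00015
dwell(.4); print("hold",favg()-f0,get_t())
move_linear([*p,.16],.15); open_jaws(); check("c6","orange",.078); print(get_t())
```

```text
f0 -0.08149474948196973
0.1 4.76
0.0997 10.15
hold 9.956324224241587 56.0333
orange base xy mm 0.5 -53.5 ang 0.05 size [158.8  25.1]
orange base xy mm 2.8 51.0 ang 0.03 size [155.3  24.8]
58.2083
```

The press held at 10.0 N. The 2.8 mm reading comes with a length 3.5 mm short, so the mask clipped one end. The other end, the lateral position and the angle haven't changed.

```bash
python3 -c "
from plant import *
print(sign_off(),get_t())"
```

```text
the job is handed in; nothing more can be done
the job is handed in; nothing more can be done
```

The crib is built and handed in at about 58 s: all four slats measured within about 1.5 mm of their places, one orange slat was pressed at 10 N and held (after a first, lighter press of about 7.5 N), and everything else I could see on the bench stayed where it was.

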